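Put the tall carton away behind the sliding door

TASK

Put the tall white carton away in the left bay of the slant-front cabinet: slide the left door fully open behind its neighbour, stand the carton upright in the channel along the bay's outer wall and let go, then push it near its top so that it tips over the step and lies on its side on the bay's raised floor. Then slide the left door fully shut over it. Leave the right door closed, and do not move or knock over the other things: the squat carton, the ink jar, the roller and the tin in the bay.

Things in the scene. Friction and masses are not known exactly. Their poses are not given: they have to be found in the camera images.
- cabinet: Fixed plywood cabinet, 240 deep (x), 384 wide (y), 150 high, two bays parted by a 48 high divider at y = 0. Origin: centre of underside; x from its front (robot side) to its back, y to its left, z up; turned up to 0.12 rad. Front lip 45 high at x = -120; from there the doored front slopes back at 32 degrees up to the flat roof (x = 44 to 120). Side walls 12 thick, tops follow the slope.
- channel (a point): Middle of the floor of the left bay's channel, at (-45, 157.5, 8) in the cabinet's frame, axes as the cabinet's: a good place for the carton's underside. The channel is 45 wide, between the 10 high step at y = 135 and the outer wall's inner face at y = 180, and 220 long in x.
- bay_floor (a point): Point on the raised floor of the left bay, at (-45, 82.5, 18) in the cabinet's frame. The raised floor lies 10 above the channel and covers y = 6 to 135; its edge is the step. With the door open the bay is open from above from y = 50 to 180, x = -105 to 25; behind that the upper door track stands up to z = 167.
- left_door (a joint): Slide of the left door, m: 0 shut, 0.130 fully open, moved to the cabinet's -y (right) behind (under) the right door; starts up to 0.03 ajar. 1.5 N friction, no spring. Grey panel 6 thick in the rear track, from y = -13 to 180 when shut; its left edge is at y = 50 when open. A carton standing in the bay sticks out through the slope and blocks it.
- left_door_handle (a point): Grip point of the left door's handle: a metal fin square to the sloping door, 10 thick along the cabinet's y, 50 long up the slope, 40 proud, centred on y = 167 when shut. Pinch it from above across its thickness: straight above this point its edge is about 16 higher, the door about 31 lower. Fully open, 30 is left between fin and right door's edge.
- right_door (a joint): Slide of the right door (front track, 6 thick, passes over the left door), 0 = shut; to be left shut. Its left edge lies at y = 2 in the cabinet's frame and its surface 10 outside that of the left door.
- carton: The tall carton: rigid white box 46 (its x) by 34 (its y) by 105 (its z) standing on end, about 0.14 kg. Origin: centre of its underside; z up at the start.
- small_carton: Squat white carton 75 x 55 x 42 high, loose bystander. Origin: centre of its underside.
- ink_jar: Ink jar, 60 diameter, 85 high, loose bystander. Origin: centre of its underside.
- roller: Ink roller lying on the table, loose bystander: rubber roll 70 long (y), 36 high at the origin's x, wooden handle reaching 120 along its -x. Origin: on the table under the middle of the roll.
- tin: Steel tin, 42 diameter, 55 high, standing loose on the raised floor at the back of the left bay. Bystander. Origin: centre of its underside.
Mind the look-alikes: they are no part of the job. What is shaped like the carton but blue is not meant.

How it is judged:
By the outcome, as a careful person would: the job done as asked, in the order asked, and still so for the second after the job is handed in, with the robot touching nothing.
It also fails if it takes over 67 s, if anything falls off the work surface, if the arm or the gripper's body presses on something with over 40 N, if the wrist force passes 120 N, or if a joint passes its speed limit or range.

ROBOT

A 6-joint arm with a two-finger parallel gripper is mounted at the origin on the work surface. World frame = base frame: x ahead of the robot, y to its left, z up, the work surface at z = 0. Lengths are in m, angles in rad, forces in N, time in s.
With the tool pointing down it reaches from about 0.25 to 0.725 m from the base axis. Payload 4 kg.
Tool frame: the origin (TCP) lies midway between the tips of the shut fingers; the grasp point (between the pads) lies bot.tcp_to_grasp behind it (bot.tcp_to_grasp is the distance from the TCP to the grasp point, in m); z points along the fingers, y is the line along which they close (so a half turn about z gives the same grasp; the last joint's range is limited). The gripper opens to 85 mm and grips with 20 to 120 N. Pads are 22 mm wide; open, the fingers measure 114 mm over their backs; the gripper's body (76 mm by 85 mm) begins 54 mm behind the grasp point. The pads swing forward as they close: fully open they stand 13 mm farther back than shut.
Start: joints at [-1.282, 0.241, 0.005, 1.335, 0, 1.571], TCP at [0.142, -0.479, 0.231] pointing down, gripper open.
Joint ranges: [-2.72, 2.72], [-1.05, 1.87], [-1.09, 1.28], [-1.99, 2.15], [-1.42, 1.44], [-3.14, 3.14]. Speed limits (rad/s): [2.79, 2.79, 3.14, 3.14, 3.14, 3.14].

INTERFACE

Orientations are given as a unit quaternion [x, y, z, w].
In Python, from workcell import readout, camera, bot gives the robot as it stands. The module is installed in compiled form; this text tells all that it offers.
- The arm moves only by the tool jog_arm, never from a script. Its argument "motion" is a list of rows, each an object of numbers: "x", "y", "z": the shift along the tool's x, y, z in mm; "spin": the turn about the tool's z in degrees; "fingers": the closure, from -1 (fully open) to 1 (shut). A call has 1 to 8 rows; each row is the pose to reach, as a shift and turn from the pose commanded when the call began, along the tool's axes at that moment; what a row does not reach only later rows make up. A row lasts 1/8 s, in which the tool goes at most 62.5 mm and 10.7 degrees, less where a joint would pass 70% of its speed; a pose out of reach is approached as far as the arm can. A call with a gripper value outside its range is refused whole. The fingers move at their own pace and stop on an object; the grip force is fixed at half the most. Time passes only in rows, so rows that repeat a pose let the fingers close. It gives the time, the measured TCP pose, the force, the opening and the grip force at its end, in the units of the state.
- readout.get_obs(): the state, without advancing time (a new reading comes with each control period).
- camera(name): name is "side" or "top" or "wrist"; returns a dict with "pixels" (400x640x3 uint8, red, green, blue), "K" (3x3 intrinsics, pixels), "rvec" (rotation vector, rad) and "tvec" (3), from world to camera coordinates, as OpenCV has them. Camera axes: x right, y down, z forward; pixel columns grow to the right and rows downward; lengths in m; the calibration is good to about 2 mm. A picture is of the moment at which its call begins. There is no depth.
- bot.job_done(): hands the job in; it is judged then, once.
The state is a dict: "clock": time; "joint_pos": joint angles; "joint_vel": joint speeds; "tau": joint torques, N m; "eef_pos": TCP position; "tool_rot": TCP orientation; "ft_force": force on the tool from outside, world axes, zero at the start; "ft_torque": the same for the moment, N m; "grip_width": finger opening in m; "grasp_force": force on a finger pad.
Only numpy, scipy, OpenCV 4.12 (cv2) and the standard library are available. Lean on these libraries where they do the work, as an engineer would, in place of code of your own. Each camera call takes 0.05 s, during which the arm holds its last target. There are 200 camera calls.

## Working session

There is one attempt and no reset: what is moved stays moved. The work goes in short steps, Python scripts to look and compute and a tool call to move; the robot and the scene stay as the last step left them, time stands still between calls to the robot, and variables do not carry over. Pictures are saved under pics/ and viewed, at most 10 in all, crops included, and the job is handed in when it is done.

Besides the shell and the picture viewer there is one more tool, called as name(argument=value, ...), one argument or row to a line, values as JSON. jog_arm: Moves the arm, as the interface text tells. Its arguments: {"type":"object","properties":{"motion":{"type":"array"}},"required":["motion"]}

```bash
mkdir -p pics; cat > h.py <<'E'
import numpy as np, cv2
from workcell import readout, camera, bot
from scipy.spatial.transform import Rotation as R
def shot(n,f=None):
    c=camera(n)
    if f: cv2.imwrite('pics/'+f,c['pixels'][:,:,::-1])
    return c
def ray(c,uv):
    Rm=cv2.Rodrigues(np.array(c['rvec'],float))[0]; t=np.array(c['tvec'],float).ravel()
    d=Rm.T@np.linalg.inv(c['K'])@np.array([uv[0],uv[1],1.]); return -Rm.T@t, d/np.linalg.norm(d)
def onz(c,uv,z):
    o,d=ray(c,uv); return o+d*(z-o[2])/d[2]
def tri(c1,p1,c2,p2):
    o1,d1=ray(c1,p1);o2,d2=ray(c2,p2)
    s=np.linalg.lstsq(np.c_[d1,-d2],o2-o1,rcond=None)[0]
    a,b=o1+s[0]*d1,o2+s[1]*d2; return (a+b)/2,np.linalg.norm(a-b)
def proj(c,P): return cv2.projectPoints(np.array(P,float).reshape(-1,3),np.array(c['rvec'],float),np.array(c['tvec'],float),np.array(c['K'],float),None)[0][:,0]
E
python3 - <<'E'
from h import *
import pickle
d={n:shot(n,n+'0.png') for n in('top','side')}
pickle.dump(d,open('c0.pkl','wb'))
for n in d: print(n,ray(d[n],(320,200)))
o=readout.get_obs(); print({k:np.round(o[k],3) for k in o}, bot.tcp_to_grasp)
E
```

```text
top (array([ 0.43142818, -0.03709857,  1.57885498]), array([ 0.0706368 ,  0.01536224, -0.9973838 ]))
side (array([0.06517358, 0.98154112, 1.04585761]), array([ 0.34824416, -0.67287345, -0.65266172]))
{'clock': np.float64(0.1), 'joint_pos': array([-1.282,  0.241,  0.004,  1.335,  0.   ,  1.571]), 'joint_vel': array([ 0.001,  0.   ,  0.005, -0.001, -0.001,  0.001]), 'tau': array([-0.0000e+00, -3.7314e+01,  2.5301e+01,  1.1000e-02, -0.0000e+00,
       -0.0000e+00]), 'eef_pos': array([ 0.142, -0.479,  0.231]), 'tool_rot': array([ 0.99 ,  0.144, -0.   , -0.001]), 'ft_force': array([-0.587, -0.796, -1.066]), 'ft_torque': array([ 0.047,  0.063, -0.014]), 'grasp_force': np.float64(0.0), 'grip_width': np.float64(0.085)} 0.0187
```

View pics/top0.png

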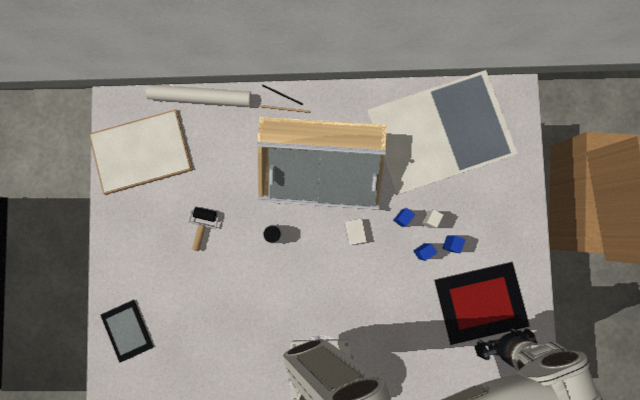

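View pics/side0.png

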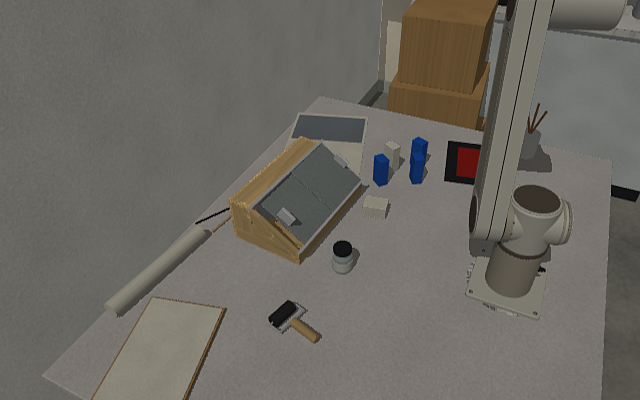

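Candidates for the carton, by top-view pixel: the tall white one at (433,218), the squat white one at (357,231) and the blue ones at (404,217), (425,252) and (454,244). I choose (433,218), which is (392,155) in the side view, and check it in a crop.

```bash
python3 - <<'E'
from h import *
import pickle
d=pickle.load(open('c0.pkl','rb'))
a=d['top']['pixels'][105:265,245:470]; 
b=d['side']['pixels'][130:230,330:455]
A=cv2.resize(a,None,fx=3.4,fy=3.4,interpolation=cv2.INTER_CUBIC)
cv2.imwrite('pics/crop1.png',A[:,:,::-1])
for n in d:
    p=d[n]['pixels'].astype(int); 
    m=((p.min(2)>150)&(p.max(2)-p.min(2)<35)).astype(np.uint8)
    print(n,'px white carton',[p[218,433] if n=='top' else p[155,392]], p[240,400])
E
```

```text
top px white carton [array([208, 203, 190])] [184 178 176]
side px white carton [array([113, 110, 100])] [124 120 115]
```

View pics/crop1.png

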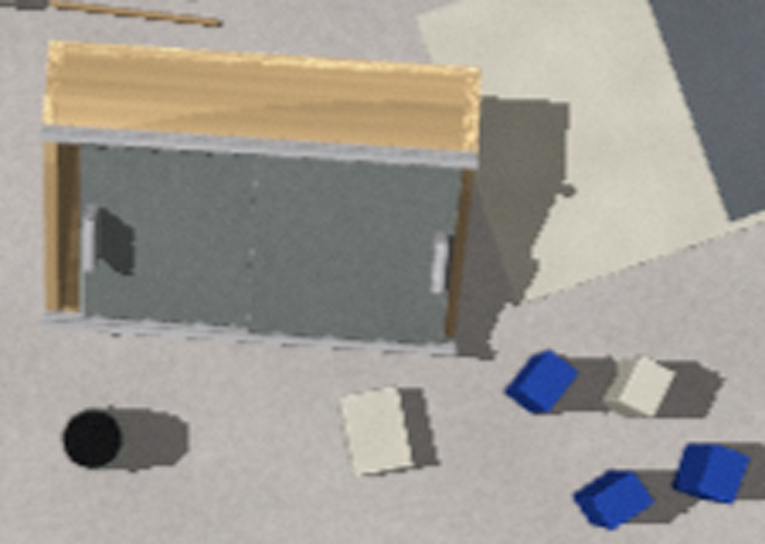

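The crop shows the tall white carton at crop (648,387), with a blue look-alike at (541,380) to its left. The cabinet's roof corners are near (48,40) and (481,68), and the left door is a little ajar with its fin at (90,238).

```bash
python3 - <<'E'
from h import *
import pickle
d=pickle.load(open('c0.pkl','rb')); t=d['top']
f=lambda u,v:(245+(u-1.2)/3.4,105+(v-1.2)/3.4)
bl=onz(t,f(48,40),.15)[:2]; br=onz(t,f(482,67),.15)[:2]
y=(bl-br); print('w',np.linalg.norm(y)); yaw=np.arctan2(-y[0],y[1]); print('yaw',yaw)
ex=np.array([np.cos(yaw),np.sin(yaw)]); ey=np.array([-ex[1],ex[0]])
C=(bl+br)/2-.12*ex; print('C',C)
for q,z in(((42,320),.05),((456,352),.05)):
    w=onz(t,f(*q),z)[:2]-C; print('front',w@ex,w@ey)
# fin edge top (crop 90,238)
w=onz(t,f(90,208),.15)[:2]-C; print('finback',w@ex,w@ey)
w=onz(t,f(90,270),.11)[:2]-C; print('finfront',w@ex,w@ey)
p=t['pixels'].astype(int)
# white carton top face
sub=p[205:232,420:450]
m=((sub.min(2)>195)|((sub[...,0]>195)&(sub[...,0]-sub[...,2]>8)&(sub[...,0]-sub[...,2]<40))).astype(np.uint8)
for r in m: print(''.join('.#'[v] for v in r))
cs=max(cv2.findContours(m,0,1)[0],key=cv2.contourArea)
rc=cv2.minAreaRect(cs); print(rc)
b=cv2.boxPoints(rc)+[420,205]
W=np.array([onz(t,q,.105)[:2] for q in b]); print(W, W.mean(0),np.linalg.norm(W[1]-W[0]),np.linalg.norm(W[2]-W[1]), np.arctan2(*(W[1]-W[0])[::-1]),np.arctan2(*(W[2]-W[1])[::-1]))
for n,q,z in(('squat',f(377,430),.042),('ink',f(92,438),.085),('blueL',f(545,380),.105)): print(n,onz(t,q,z))
s=d['side']; np.set_printoptions(suppress=True)
E
```

```text
w 0.38568975214880574
yaw -0.09215820874705521
C [ 0.65345119 -0.01749349]
front -0.12279928564361989 0.193865091477406
front -0.12736101801726676 -0.19401802428501744
finback -0.027815883011360894 0.14410011369689707
finfront -0.07869336762307738 0.144972279392998
..............................
..............................
..............................
..............................
..............................
..............#...............
.............####.............
.............#####............
............########..........
............##########........
...........###########........
...........###########........
..........###########.........
..........###########.........
.........###########..........
.........###########..........
........###########...........
........###########...........
.........#########............
...........#######............
.............####.............
...............##.............
..............................
..............................
..............................
..............................
..............................
((14.700000762939453, 13.099998474121094), (9.391485214233398, 13.86362075805664), 26.56505012512207)
[[ 0.45942001 -0.33922862]
 [ 0.4966135  -0.35979332]
 [ 0.48315616 -0.3846856 ]
 [ 0.44602965 -0.36408773]] [ 0.47130483 -0.36194882] 0.04250015070387878 0.028297095595863245 -0.5050755901917416 -2.066411795371926
squat [ 0.43836057 -0.12358066  0.042     ]
ink [0.43763898 0.13768504 0.085     ]
blueL [ 0.47878936 -0.27182624  0.105     ]
```

jog_arm(
  motion=[
    {"x": 314,"y": -225,"z": -10,"spin": 22},
    {"x": 314,"y": -225,"z": -10,"spin": 22},
    {"x": 314,"y": -225,"z": -10,"spin": 22},
    {"x": 314,"y": -225,"z": -10,"spin": 22},
    {"x": 627,"y": -450,"z": -20,"spin": 22},
    {"x": 627,"y": -450,"z": -20,"spin": 22},
    {"x": 627,"y": -450,"z": -20,"spin": 22},
    {"x": 627,"y": -450,"z": -20,"spin": 22},
  ],
)

```text
validation failed for argument at $.mo...
```

```bash
cat >> h.py <<'E'
def rel(w,ang=None):
    """world target TCP xyz (m), tool-x heading (rad) -> tool shift mm, spin deg"""
    o=readout.get_obs(); Rm=R.from_quat(o['tool_rot']).as_matrix()
    print('tcp',np.round(o['eef_pos'],4),'head',np.round(np.arctan2(Rm[1,0],Rm[0,0]),4),'t',o['clock'],'tilt',np.round(Rm[:,2],3))
    s=np.round(Rm.T@(np.array(w)-o['eef_pos'])*1000,1)
    sp=None if ang is None else np.round(np.degrees(np.arctan2(Rm[1,0],Rm[0,0])-ang),1)
    print('shift',s,'spin',sp)
E
python3 -c "
from h import *
rel([.614,.131,.25],-.096)"
```

```text
tcp [ 0.1422 -0.4787  0.2305] head 0.2887 t 0.1 tilt [-0.     0.002 -1.   ]
shift [ 625.9 -450.2  -18.6] spin 22.0
```

jog_arm(
  motion=[
    {"x": 314,"y": -225,"z": -10,"spin": 22,"fingers": -1},
    {"x": 314,"y": -225,"z": -10,"spin": 22,"fingers": -1},
    {"x": 314,"y": -225,"z": -10,"spin": 22,"fingers": -1},
    {"x": 314,"y": -225,"z": -10,"spin": 22,"fingers": -1},
    {"x": 627,"y": -450,"z": -20,"spin": 22,"fingers": -1},
    {"x": 627,"y": -450,"z": -20,"spin": 22,"fingers": -1},
    {"x": 627,"y": -450,"z": -20,"spin": 22,"fingers": -1},
    {"x": 627,"y": -450,"z": -20,"spin": 22,"fingers": -1},
  ],
)

```text
clock: 1.1
eef_pos: [0.4426, -0.0917, 0.2439]
tool_rot: [0.999, -0.047, -0.0, 0.0]
ft_force: [0.8, -0.6, 0.5]
grip_width: 0.0851
grasp_force: 0.0
```

jog_arm(
  motion=[
    {"x": 147,"y": -237,"z": -6,"spin": 0,"fingers": -1},
    {"x": 147,"y": -237,"z": -6,"spin": 0,"fingers": -1},
    {"x": 147,"y": -237,"z": -6,"spin": 0,"fingers": -1},
    {"x": 147,"y": -237,"z": -6,"spin": 0,"fingers": -1},
    {"x": 147,"y": -237,"z": -6,"spin": 0,"fingers": -1},
    {"x": 147,"y": -237,"z": -6,"spin": 0,"fingers": -1},
  ],
)

```text
clock: 1.85
eef_pos: [0.6008, 0.0135, 0.2487]
tool_rot: [1.0, 0.0, -0.002, -0.023]
ft_force: [0.0, -0.6, -0.1]
grip_width: 0.0853
grasp_force: 0.0
```

```bash
python3 -c "
from h import *
import pickle
rel([.614,.131,.25],-.096)
c=shot('wrist','w1.png'); pickle.dump(c,open('w1.pkl','wb')); print(ray(c,(320,200)))"
```

```text
tcp [0.6008 0.0135 0.2487] head 0.0005 t 1.85 tilt [-0.004  0.045 -0.999]
shift [  13.2 -117.5    4. ] spin 5.5
(array([0.6677021 , 0.00654265, 0.39004016]), array([-0.27861404,  0.04321556, -0.95943037]))
```

View pics/w1.png

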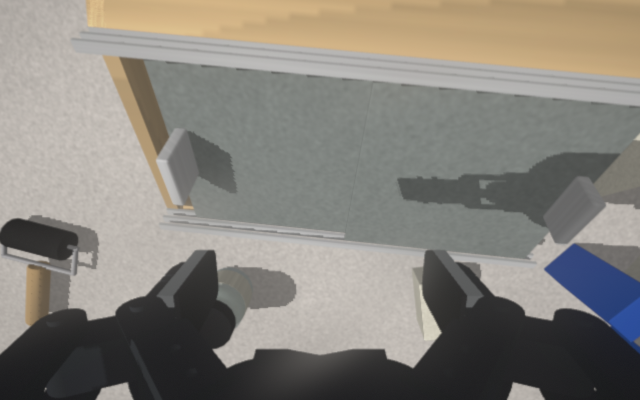

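The wrist view shows the left door's fin, with its proud edge from (160,153) to (176,205), and the lower track's left end at about (165,220). The arm stopped short of the target in y, so I check the joints.

```bash
python3 -c "
from h import *
import pickle
w=pickle.load(open('w1.pkl','rb'));t=pickle.load(open('c0.pkl','rb'))['top']
f=lambda u,v:(245+(u-1.2)/3.4,105+(v-1.2)/3.4)
for a,b in(((160,153),(91,207)),((176,205),(88,270)),((107,57),(44,142)),((72,38),(42,130)),((91,2),(48,98))): 
  P,e=tri(w,a,t,f(*b)); q=P[:2]-[.6535,-.0175]; ca,sa=np.cos(.096),np.sin(.096)
  print(np.round(P,4),'err',round(e,4),'cab',np.round([q[0]*ca-q[1]*sa,q[0]*sa+q[1]*ca,P[2]],4))
o=readout.get_obs();print(np.round(o['joint_pos'],3),np.round(o['joint_vel'],3))
rel([.605,.131,.2],-.096)"
```

```text
[0.6357 0.1245 0.1672] err 0.0041 cab [-0.0313  0.1396  0.1672]
[0.5865 0.1338 0.1312] err 0.0009 cab [-0.0812  0.1441  0.1312]
[0.6996 0.1701 0.1353] err 0.0042 cab [0.0279 0.1911 0.1353]
[0.7049 0.1668 0.1709] err 0.0015 cab [0.0335 0.1884 0.1709]
[0.7332 0.1642 0.1516] err 0.0094 cab [0.0619 0.1885 0.1516]
[0.    0.446 0.342 1.47  0.046 3.141] [-0.011 -0.031 -0.047 -0.004 -0.006  0.   ]
tcp [0.6017 0.014  0.2487] head 0.0011 t 1.9 tilt [-0.003  0.046 -0.999]
shift [   3.6 -114.7   54. ] spin 5.6
```

Joint 6 sits at its limit, so I take the equivalent half-turned grasp.

jog_arm(
  motion=[
    {"x": 0,"y": 0,"z": 0,"spin": -85,"fingers": -1},
    {"x": 0,"y": 0,"z": 0,"spin": -85,"fingers": -1},
    {"x": 0,"y": 0,"z": 0,"spin": -85,"fingers": -1},
    {"x": 0,"y": 0,"z": 0,"spin": -85,"fingers": -1},
    {"x": 0,"y": 0,"z": 0,"spin": -85,"fingers": -1},
    {"x": 0,"y": 0,"z": 0,"spin": -85,"fingers": -1},
    {"x": 0,"y": 0,"z": 0,"spin": -85,"fingers": -1},
    {"x": 0,"y": 0,"z": 0,"spin": -85,"fingers": -1},
  ],
)

```text
clock: 2.9
eef_pos: [0.5997, 0.0128, 0.2497]
tool_rot: [0.735, 0.677, 0.014, -0.018]
ft_force: [-0.2, 0.2, -1.0]
grip_width: 0.0854
grasp_force: 0.0
```

```bash
python3 -c "
from h import *
rel([.6174,.1296,.2],3.046)"
```

```text
tcp [0.5997 0.0128 0.2497] head 1.4885 t 2.9 tilt [-0.003  0.045 -0.999]
shift [115.6   8.4  54.9] spin -89.2
```

jog_arm(
  motion=[
    {"x": 116,"y": 8,"z": 30,"spin": -89,"fingers": -1},
    {"x": 116,"y": 8,"z": 30,"spin": -89,"fingers": -1},
    {"x": 116,"y": 8,"z": 55,"spin": -89,"fingers": -1},
    {"x": 116,"y": 8,"z": 55,"spin": -89,"fingers": -1},
    {"x": 116,"y": 8,"z": 55,"spin": -89,"fingers": -1},
    {"x": 116,"y": 8,"z": 55,"spin": -89,"fingers": -1},
    {"x": 116,"y": 8,"z": 55,"spin": -89,"fingers": -1},
    {"x": 116,"y": 8,"z": 55,"spin": -89,"fingers": -1},
  ],
)

```text
clock: 3.9
eef_pos: [0.6178, 0.1299, 0.1999]
tool_rot: [0.076, 0.997, 0.022, -0.003]
ft_force: [0.6, -0.1, 0.1]
grip_width: 0.0852
grasp_force: 0.0
```

```bash
python3 -c "
from h import *
rel([.6174,.1296,.123],3.046)
import pickle
c=shot('wrist','w2.png');pickle.dump(c,open('w2.pkl','wb'))
cab=lambda x,y,z:[.6535+.9954*x+.0959*y,-.0175-.0959*x+.9954*y,z]
print(proj(c,[cab(-.031,.143,.165),cab(-.073,.143,.138),cab(-.05,.18,.09),cab(.028,.192,.137)]))
"
```

```text
tcp [0.6178 0.1299 0.1999] head 2.9894 t 3.9 tilt [-0.003  0.045 -0.999]
shift [-0.4 -3.7 76.8] spin -3.2
[[319.61716413 262.53746322]
 [313.71053202 179.52489926]
 [362.34606645 192.8553145 ]
 [393.68833535 317.94911701]]
```

View pics/w2.png

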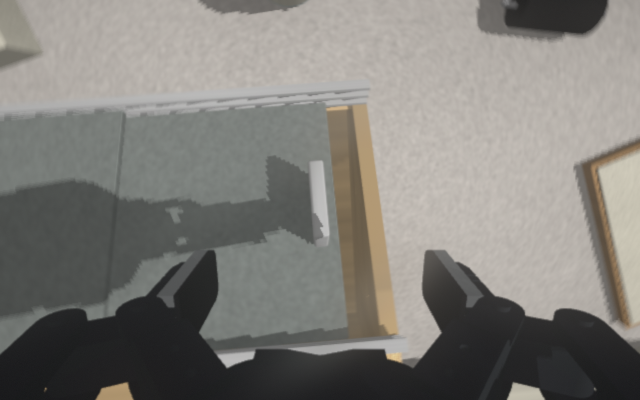

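The fin's edge runs from (317,161) to (324,243), central between the fingers and about 9 mm nearer the robot than assumed. I correct for that, go down and pinch.

jog_arm(
  motion=[
    {"x": 5,"y": 0,"z": 40,"spin": -3,"fingers": -1},
    {"x": 5,"y": -1,"z": 76,"spin": -3,"fingers": -1},
    {"x": 5,"y": -1,"z": 76,"spin": -3,"fingers": 1},
    {"x": 5,"y": -1,"z": 76,"spin": -3,"fingers": 1},
    {"x": 5,"y": -1,"z": 76,"spin": -3,"fingers": 1},
    {"x": 5,"y": -1,"z": 76,"spin": -3,"fingers": 1},
    {"x": 5,"y": -1,"z": 76,"spin": -3,"fingers": 1},
    {"x": 5,"y": -1,"z": 76,"spin": -3,"fingers": 1},
  ],
)

```text
clock: 4.95
eef_pos: [0.6141, 0.1335, 0.1257]
tool_rot: [0.052, 0.998, 0.022, -0.001]
ft_force: [-0.5, 0.9, 5.9]
grip_width: 0.0087
grasp_force: 58.8
```

```bash
python3 -c "
from h import *
rel([.6125,.132,.123],3.046)
o=readout.get_obs();print(o['ft_force'],o['grip_width'],o['grasp_force'])"
```

```text
tcp [0.6141 0.1335 0.1257] head 3.037 t 4.95 tilt [ 0.001  0.044 -0.999]
shift [ 1.5 -1.8  2.7] spin -0.5
[-0.48774889  0.90318289  5.91862263] 0.008696192749875964 58.81458956748247
```

jog_arm(
  motion=[
    {"x": 0,"y": -14,"z": -0.6,"spin": 0,"fingers": 1},
    {"x": 0,"y": -32,"z": -1.4,"spin": 0,"fingers": 1},
    {"x": 0,"y": -50,"z": -2.2,"spin": 0,"fingers": 1},
    {"x": -0.5,"y": -68,"z": -3,"spin": 0,"fingers": 1},
    {"x": -0.5,"y": -86,"z": -3.8,"spin": 0,"fingers": 1},
    {"x": -1,"y": -100,"z": -4.5,"spin": 0,"fingers": 1},
    {"x": -1,"y": -110,"z": -5,"spin": 0,"fingers": 1},
    {"x": -1,"y": -110,"z": -5,"spin": 0,"fingers": 1},
  ],
)

```text
clock: 5.95
eef_pos: [0.6041, 0.026, 0.1258]
tool_rot: [0.052, 0.998, 0.025, -0.0]
ft_force: [2.0, 6.8, 4.7]
grip_width: 0.009
grasp_force: 60.8
```

```bash
python3 -c "
from h import *
rel([.6035,.024,.2],3.046)
o=readout.get_obs();print(o['ft_force'],o['grip_width'],o['grasp_force'])"
```

```text
tcp [0.6041 0.026  0.1258] head 3.0379 t 5.95 tilt [ 0.002  0.05  -0.999]
shift [  0.6   1.7 -74.2] spin -0.5
[1.99064554 6.83206601 4.69479374] 0.009048932964890821 60.817268933169544
```

jog_arm(
  motion=[
    {"x": 0,"y": -3,"z": 0,"spin": 0,"fingers": 1},
    {"x": 0,"y": -5,"z": 0,"spin": 0,"fingers": 1},
    {"x": 0,"y": -5,"z": 0,"spin": 0,"fingers": 1},
  ],
)

```text
clock: 6.32
eef_pos: [0.6041, 0.0259, 0.1258]
tool_rot: [0.05, 0.998, 0.029, 0.0]
ft_force: [3.2, 18.8, 3.8]
grip_width: 0.0089
grasp_force: 63.3
```

jog_arm(
  motion=[
    {"x": 0,"y": 5,"z": 0,"spin": 0,"fingers": 0.4},
    {"x": 0,"y": 5,"z": 0,"spin": 0,"fingers": 0.4},
    {"x": 0,"y": 5,"z": 0,"spin": 0,"fingers": 0.4},
    {"x": 0,"y": 5,"z": -60,"spin": 0,"fingers": 0.4},
    {"x": 0,"y": 5,"z": -110,"spin": 10,"fingers": -1},
    {"x": 0,"y": -50,"z": -115,"spin": 20,"fingers": -1},
    {"x": 40,"y": -110,"z": -115,"spin": 30,"fingers": -1},
  ],
)

```text
clock: 7.2
eef_pos: [0.5584, -0.0859, 0.2348]
tool_rot: [0.312, 0.95, 0.021, -0.006]
ft_force: [0.0, -0.0, -0.2]
grip_width: 0.0785
grasp_force: 0.0
```

```bash
python3 -c "
from h import *
rel([.471,-.362,.235],1.06)
c=shot('top','t2.png')
cab=lambda x,y,z:[.6535+.9954*x+.0959*y,-.0175-.0959*x+.9954*y,z]
"
```

```text
tcp [ 0.5584 -0.0859  0.2348] head 2.5071 t 7.2 tilt [ 0.001  0.044 -0.999]
shift [ -93.2 -273.9  -12.4] spin 82.9
```

jog_arm(
  motion=[
    {"x": -93,"y": -274,"z": -12,"spin": 83,"fingers": -1},
    {"x": -93,"y": -274,"z": -12,"spin": 83,"fingers": -1},
    {"x": -93,"y": -274,"z": -12,"spin": 83,"fingers": -1},
    {"x": -93,"y": -274,"z": -12,"spin": 83,"fingers": -1},
    {"x": -93,"y": -274,"z": -12,"spin": 83,"fingers": -1},
    {"x": -93,"y": -274,"z": -12,"spin": 83,"fingers": -1},
    {"x": -93,"y": -274,"z": -12,"spin": 83,"fingers": -1},
    {"x": -93,"y": -274,"z": -12,"spin": 83,"fingers": -1},
  ],
)

```text
clock: 8.25
eef_pos: [0.4701, -0.3611, 0.2337]
tool_rot: [0.863, 0.504, 0.01, -0.02]
ft_force: [0.3, 1.2, -0.4]
grip_width: 0.0851
grasp_force: 0.0
```

```bash
python3 -c "
from h import *
import pickle
rel([.471,-.362,.235],1.06)
c=shot('wrist','w3.png');pickle.dump(c,open('w3.pkl','wb'))
print(proj(c,[.471,-.362,.105]))
"
```

```text
tcp [ 0.4701 -0.3611  0.2337] head 1.0569 t 8.25 tilt [-0.003  0.046 -0.999]
shift [-0.3  1.2 -1.4] spin -0.2
[[325.96182597 193.47584333]]
```

View pics/w3.png

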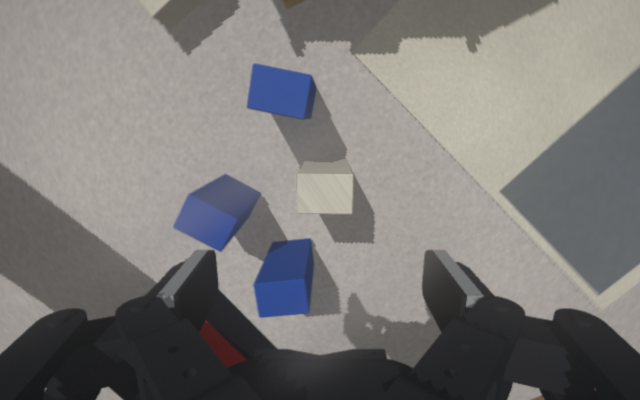

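View pics/t2.png

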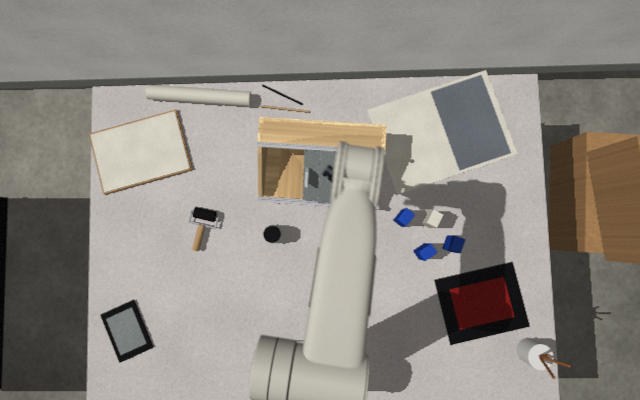

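The wrist view has the white carton's top centred at (325,193), within a pixel of the prediction, with a blue corner at (260,193). I narrow the opening and descend.

jog_arm(
  motion=[
    {"x": -1,"y": 2,"z": 25,"spin": 0,"fingers": -0.5},
    {"x": -2.5,"y": 3,"z": 60,"spin": 0,"fingers": -0.5},
    {"x": -4,"y": 4,"z": 100,"spin": 0,"fingers": -0.5},
    {"x": -5,"y": 4.5,"z": 140,"spin": 0,"fingers": -0.5},
    {"x": -6.5,"y": 5,"z": 169,"spin": 0,"fingers": -0.5},
    {"x": -6.5,"y": 5,"z": 169,"spin": 0,"fingers": -0.5},
    {"x": -6.5,"y": 5,"z": 169,"spin": 0,"fingers": 1},
    {"x": -6.5,"y": 5,"z": 169,"spin": 0,"fingers": 1},
  ],
)

```text
clock: 9.3
eef_pos: [0.4728, -0.3618, 0.0667]
tool_rot: [0.862, 0.507, 0.011, -0.018]
ft_force: [0.0, 0.3, -0.9]
grip_width: 0.0453
grasp_force: 61.2
```

jog_arm(
  motion=[
    {"x": 0,"y": 0,"z": 0,"spin": 0,"fingers": 1},
    {"x": 0,"y": 0,"z": 0,"spin": 0,"fingers": 1},
    {"x": 0,"y": 0,"z": 0,"spin": 0,"fingers": 1},
  ],
)

```text
clock: 9.68
eef_pos: [0.4725, -0.3615, 0.0663]
tool_rot: [0.862, 0.507, 0.011, -0.019]
ft_force: [-0.6, 0.5, 5.7]
grip_width: 0.0455
grasp_force: 61.6
```

```bash
python3 -c "
from h import *
rel([.471,-.362,.29],1.06)
o=readout.get_obs();print(o['ft_force'],o['grip_width'],o['grasp_force'])"
```

```text
tcp [ 0.4725 -0.3615  0.0663] head 1.0632 t 9.675 tilt [-0.     0.044 -0.999]
shift [   7.3   -5.8 -223.6] spin 0.2
[-0.56236926  0.48766746  5.67809096] 0.04546693865798833 61.57104849815369
```

jog_arm(
  motion=[
    {"x": 2,"y": -1,"z": -50,"spin": 0,"fingers": 1},
    {"x": 4,"y": -3,"z": -110,"spin": 0,"fingers": 1},
    {"x": 6,"y": -5,"z": -170,"spin": 0,"fingers": 1},
    {"x": 7,"y": -6,"z": -213,"spin": 0,"fingers": 1},
    {"x": 60,"y": -14,"z": -213,"spin": -6,"fingers": 1},
    {"x": 115,"y": -30,"z": -211,"spin": -12,"fingers": 1},
    {"x": 170,"y": -40,"z": -209,"spin": -18,"fingers": 1},
    {"x": 225,"y": -50,"z": -206,"spin": -23.5,"fingers": 1},
  ],
)

```text
clock: 10.68
eef_pos: [0.5378, -0.1477, 0.2802]
tool_rot: [0.739, 0.673, 0.014, -0.018]
ft_force: [0.5, -1.1, -1.9]
grip_width: 0.0454
grasp_force: 62.0
```

```bash
python3 -c "
from h import *
rel([.6238,.1436,.28],1.475)
o=readout.get_obs();print(o['ft_force'],o['grip_width'],o['grasp_force'])"
```

```text
tcp [ 0.5378 -0.1477  0.2802] head 1.4764 t 10.675 tilt [-0.003  0.045 -0.999]
shift [297.8  58.3  13.2] spin 0.1
[ 0.47372225 -1.05991057 -1.8563133 ] 0.045379570616692295 61.97363018989563
```

jog_arm(
  motion=[
    {"x": 55,"y": 11,"z": 2,"spin": 0,"fingers": 1},
    {"x": 110,"y": 22,"z": 5,"spin": 0,"fingers": 1},
    {"x": 165,"y": 33,"z": 7,"spin": 0,"fingers": 1},
    {"x": 220,"y": 44,"z": 10,"spin": 0,"fingers": 1},
    {"x": 270,"y": 53,"z": 12,"spin": 0,"fingers": 1},
    {"x": 298,"y": 58,"z": 13,"spin": 0,"fingers": 1},
    {"x": 298,"y": 58,"z": 13,"spin": 0,"fingers": 1},
    {"x": 298,"y": 58,"z": 13,"spin": 0,"fingers": 1},
  ],
)

```text
clock: 11.68
eef_pos: [0.624, 0.1413, 0.2799]
tool_rot: [0.74, 0.672, 0.014, -0.018]
ft_force: [-0.1, 1.0, -0.2]
grip_width: 0.0454
grasp_force: 61.9
```

```bash
python3 -c "
from h import *
import pickle
rel([.6238,.1436,.18],1.475)
c=shot('wrist','w4.png');pickle.dump(c,open('w4.pkl','wb'))
s=shot('side','s4.png')
cab=lambda x,y,z:[.6535+.9954*x+.0959*y,-.0175-.0959*x+.9954*y,z]
pts=[cab(-.105,.18,.055),cab(.02,.18,.132),cab(-.105,.135,.018),cab(.02,.135,.018),cab(-.105,.18,.008),cab(-.105,.192,.055),cab(.044,.192,.15)]
print(np.round(proj(c,pts)));print(np.round(proj(s,pts)))
a=c['pixels'];cv2.imwrite('pics/w4s.png',np.hstack([a[:,:,::-1][:, 60:640],])) 
"
```

```text
tcp [0.624  0.1413 0.2799] head 1.4734 t 11.675 tilt [-0.003  0.044 -0.999]
shift [-2.1  0.3 99.9] spin -0.1
[[266. 152.]
 [398. 161.]
 [272. 187.]
 [376. 187.]
 [272. 149.]
 [266. 141.]
 [434. 149.]]
[[296. 247.]
 [258. 212.]
 [305. 246.]
 [271. 231.]
 [297. 258.]
 [294. 249.]
 [248. 207.]]
```

View pics/w4.png

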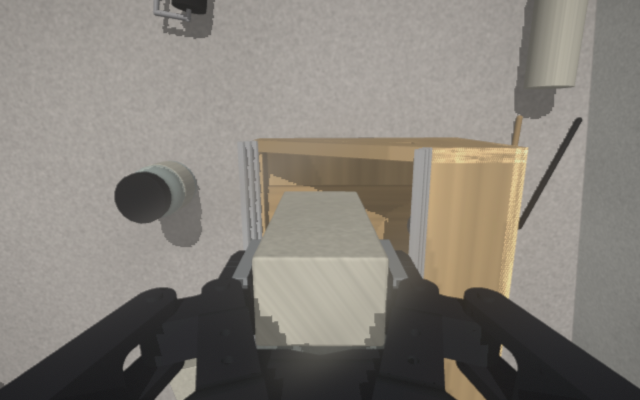

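The wrist view shows the carton held square at (320,270). The bay's outer wall (top edge near (262,150)) and the step line (near row 186) are where predicted, so I lower it.

jog_arm(
  motion=[
    {"x": -1.5,"y": 0,"z": 40,"spin": 0,"fingers": 1},
    {"x": -3,"y": 0,"z": 85,"spin": 0,"fingers": 1},
    {"x": -4.5,"y": 0.5,"z": 130,"spin": 0,"fingers": 1},
    {"x": -5.7,"y": 0.5,"z": 170,"spin": 0,"fingers": 1},
    {"x": -6.4,"y": 0.5,"z": 192,"spin": 0,"fingers": 1},
    {"x": -6.7,"y": 0.5,"z": 202,"spin": 0,"fingers": 1},
    {"x": -6.7,"y": 0.5,"z": 204,"spin": 0,"fingers": 1},
    {"x": -6.7,"y": 0.5,"z": 204,"spin": 0,"fingers": 1},
  ],
)

```text
clock: 12.78
eef_pos: [0.6247, 0.1442, 0.0777]
tool_rot: [0.741, 0.672, 0.015, -0.017]
ft_force: [1.0, -0.2, -1.2]
grip_width: 0.0455
grasp_force: 61.9
```

```bash
python3 -c "
from h import *
rel([.6238,.1436,.074],1.475)
o=readout.get_obs();print(o['ft_force'],o['grip_width'],o['grasp_force'])"
```

```text
tcp [0.6247 0.1442 0.0777] head 1.4732 t 12.775 tilt [ 0.     0.046 -0.999]
shift [-0.8 -0.8  3.7] spin -0.1
[ 0.96327204 -0.17847481 -1.24572835] 0.04547440893141245 61.943567991256714
```

jog_arm(
  motion=[
    {"x": 0,"y": 0,"z": 2,"spin": 0,"fingers": 1},
    {"x": 0,"y": 0,"z": 4,"spin": 0,"fingers": 1},
    {"x": 0,"y": 0,"z": 4,"spin": 0,"fingers": 1},
  ],
)

```text
clock: 13.15
eef_pos: [0.6245, 0.1447, 0.074]
tool_rot: [0.74, 0.672, 0.015, -0.017]
ft_force: [-1.3, 0.4, 5.5]
grip_width: 0.0457
grasp_force: 62.5
```

Contact with the channel floor (force z rose by about 6.7 N). I release and rise.

jog_arm(
  motion=[
    {"x": 0,"y": 0,"z": 0.5,"spin": 0,"fingers": 0.2},
    {"x": 0,"y": 0,"z": 0,"spin": 0,"fingers": -0.6},
    {"x": 0,"y": 0,"z": 0,"spin": 0,"fingers": -0.6},
    {"x": 0,"y": 0,"z": 0,"spin": 0,"fingers": -0.6},
    {"x": 1,"y": 0,"z": -25,"spin": 0,"fingers": -0.6},
    {"x": 3,"y": 0,"z": -75,"spin": 0,"fingers": -0.6},
    {"x": 6,"y": 0,"z": -130,"spin": 0,"fingers": -0.6},
    {"x": 50,"y": 0,"z": -130,"spin": 0,"fingers": 1},
  ],
)

```text
clock: 14.15
eef_pos: [0.6323, 0.1868, 0.2112]
tool_rot: [0.742, 0.67, 0.019, -0.015]
ft_force: [0.6, 1.0, -0.1]
grip_width: 0.0518
grasp_force: 0.0
```

```bash
python3 -c "
from h import *
import pickle
rel([.62,.21,.20],1.475)
c=shot('wrist','w5.png');pickle.dump(c,open('w5.pkl','wb'))
cab=lambda x,y,z:[.6535+.9954*x+.0959*y,-.0175-.0959*x+.9954*y,z]
print(np.round(proj(c,[cab(-.045+a,.1575+b,.113) for a in(-.023,.023) for b in(-.017,.017)])))
"
```

```text
tcp [0.6323 0.1868 0.2112] head 1.469 t 14.15 tilt [ 0.009  0.047 -0.999]
shift [ 21.2 -14.7  12.1] spin -0.3
[[285. 281.]
 [284. 239.]
 [345. 281.]
 [346. 239.]]
```

View pics/w5.png

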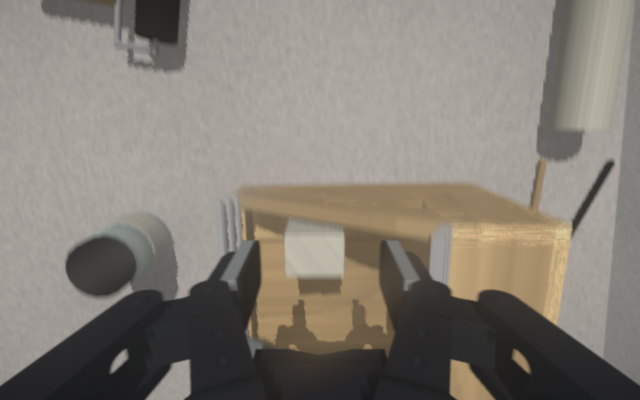

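The carton stands in the channel, with its top at about (285–345, 222–277). Next I go outside the wall with shut fingers.

```bash
python3 -c "
from h import *
cab=lambda x,y,z:[.6535+.9954*x+.0959*y,-.0175-.0959*x+.9954*y,z]
rel(cab(-.053,.218,.16),1.475);rel(cab(-.053,.218,.103),1.475)"
```

```text
tcp [0.6309 0.1942 0.2082] head 1.4764 t 14.2 tilt [ 0.005  0.051 -0.999]
shift [  6.9 -10.2  48.7] spin 0.1
tcp [0.6309 0.1942 0.2082] head 1.4764 t 14.2 tilt [ 0.005  0.051 -0.999]
shift [  4.  -10.2 105.6] spin 0.1
```

jog_arm(
  motion=[
    {"x": 7,"y": -9,"z": 20,"spin": 0,"fingers": 1},
    {"x": 7,"y": -9,"z": 48,"spin": 0,"fingers": 1},
    {"x": 7,"y": -9,"z": 48,"spin": 0,"fingers": 1},
    {"x": 7,"y": -9,"z": 48,"spin": 0,"fingers": 1},
  ],
)

```text
clock: 14.7
eef_pos: [0.6209, 0.1983, 0.1574]
tool_rot: [0.74, 0.672, 0.015, -0.017]
ft_force: [1.2, 0.1, -0.1]
grip_width: 0.0
grasp_force: 0.0
```

```bash
python3 -c "
from h import *
cab=lambda x,y,z:[.6535+.9954*x+.0959*y,-.0175-.0959*x+.9954*y,z]
rel(cab(-.053,.212,.103),1.475);rel(cab(-.053,.110,.103),1.475)"
```

```text
tcp [0.6209 0.1983 0.1574] head 1.4735 t 14.7 tilt [-0.002  0.045 -0.999]
shift [-2.1  0.5 54.4] spin -0.1
tcp [0.6209 0.1983 0.1574] head 1.4735 t 14.7 tilt [-0.002  0.045 -0.999]
shift [-104.     0.6   49.8] spin -0.1
```

jog_arm(
  motion=[
    {"x": -2,"y": 0,"z": 30,"spin": 0,"fingers": 1},
    {"x": -2,"y": 0.5,"z": 54,"spin": 0,"fingers": 1},
    {"x": -12,"y": 0.5,"z": 54,"spin": 0,"fingers": 1},
    {"x": -24,"y": 0.5,"z": 53.5,"spin": 0,"fingers": 1},
    {"x": -36,"y": 0.5,"z": 53,"spin": 0,"fingers": 1},
    {"x": -48,"y": 0.5,"z": 52.5,"spin": 0,"fingers": 1},
    {"x": -60,"y": 0.5,"z": 52,"spin": 0,"fingers": 1},
    {"x": -72,"y": 0.5,"z": 51.5,"spin": 0,"fingers": 1},
  ],
)

```text
clock: 15.7
eef_pos: [0.6139, 0.1281, 0.1024]
tool_rot: [0.74, 0.672, 0.014, -0.017]
ft_force: [-0.4, 0.1, 0.1]
grip_width: -0.0003
grasp_force: 0.0
```

```bash
python3 -c "
from h import *
cab=lambda x,y,z:[.6535+.9954*x+.0959*y,-.0175-.0959*x+.9954*y,z]
rel(cab(-.053,.110,.103),1.475); print(readout.get_obs()['ft_force'])
c=shot('wrist'); s=shot('side')
cv2.imwrite('pics/ws6.png',np.hstack([cv2.resize(c['pixels'],(480,300)),cv2.resize(s['pixels'][150:300,200:360],(320,300),interpolation=cv2.INTER_CUBIC)])[:,:,::-1])"
```

```text
tcp [0.6139 0.1281 0.1024] head 1.4733 t 15.7 tilt [-0.002  0.045 -0.999]
shift [-31.    0.4  -2. ] spin -0.1
[-0.42239972  0.07168546  0.09563833]
```

View pics/ws6.png

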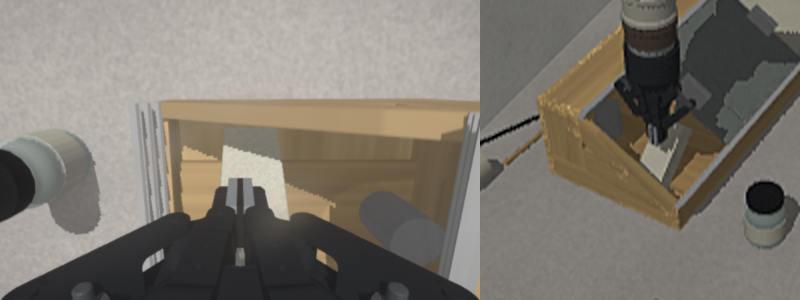

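The carton has tipped over: the wrist half shows it lying from about (250,130) towards the gripper, and the force is zero. I retreat and check its lie numerically.

jog_arm(
  motion=[
    {"x": 2,"y": 0,"z": -50,"spin": 0,"fingers": 1},
    {"x": 5,"y": 0,"z": -110,"spin": 0,"fingers": 1},
    {"x": -40,"y": -15,"z": -140,"spin": -10,"fingers": 1},
    {"x": -90,"y": -35,"z": -145,"spin": -20,"fingers": 1},
    {"x": -140,"y": -55,"z": -150,"spin": -30,"fingers": 1},
    {"x": -190,"y": -75,"z": -155,"spin": -40,"fingers": 1},
    {"x": -238,"y": -91,"z": -158,"spin": -50,"fingers": 1},
    {"x": -238,"y": -91,"z": -158,"spin": -60,"fingers": 1},
  ],
)

```text
clock: 16.8
eef_pos: [0.4994, -0.1087, 0.2505]
tool_rot: [0.305, 0.952, 0.021, -0.008]
ft_force: [0.3, 0.4, 1.0]
grip_width: 0.0
grasp_force: 0.0
```

```bash
python3 - <<'E'
from h import *
import pickle
rel([.5,-.1,.25],3.04)
d={n:shot(n) for n in('top','side','wrist')}; pickle.dump(d,open('c7.pkl','wb'))
cab=lambda x,y,z:[.6535+.9954*x+.0959*y,-.0175-.0959*x+.9954*y,z]
inv=lambda P:np.round([(P[0]-.6535)*.9954-(P[1]+.0175)*.0959,(P[0]-.6535)*.0959+(P[1]+.0175)*.9954,P[2]],4)
for n,z in(('top',.052),('wrist',.052),('side',.052)):
    c=d[n]; p=c['pixels'].astype(int)
    poly=proj(c,[cab(-.1,.18,.04),cab(.03,.18,.04),cab(.03,.055,.04),cab(-.1,.055,.04)]).astype(np.int32)
    M=np.zeros(p.shape[:2],np.uint8); cv2.fillPoly(M,[poly],1)
    sat=(p.max(2)-p.min(2))/np.maximum(p.max(2),1); br=p.max(2)
    m=((sat<.2)&(br>110)&(M>0)).astype(np.uint8)
    k=cv2.findContours(m,0,1)[0]
    if not k: print(n,'none',poly.tolist()); continue
    k=max(k,key=cv2.contourArea); rc=cv2.minAreaRect(k); print(n,rc,cv2.contourArea(k))
    print([inv(onz(c,q,z)).tolist() for q in cv2.boxPoints(rc)])
t=d['top']['pixels'].astype(int)
poly=np.round(proj(d['top'],[cab(-.1,.18,.04),cab(.03,.05,.04)])).astype(int);print(poly)
s=t[150:205,255:315]; sat=(s.max(2)-s.min(2))/np.maximum(s.max(2),1)
for r,b in zip(sat,s.max(2)): print(''.join('W' if a<.2 and v>150 else 'g' if a<.22 and v>70 else 'd' if v<70 else '.' for a,v in zip(r,b)))
E
```

```text
tcp [ 0.4994 -0.1087  0.2505] head 2.5222 t 16.8 tilt [-0.002  0.045 -0.999]
shift [4.5 7.4 0.9] spin -29.7
top ((286.0425109863281, 176.34146118164062), (33.41440200805664, 14.840113639831543), 3.691385507583618) 439.5
[[-0.0698, 0.1594, 0.052], [-0.0222, 0.1602, 0.052], [-0.0218, 0.0533, 0.052], [-0.0694, 0.0528, 0.052]]
wrist ((538.8221435546875, 165.28402709960938), (109.255859375, 114.63773345947266), 70.20112609863281) 5898.5
[[-0.1047, 0.0499, 0.052], [-0.0848, 0.1581, 0.052], [0.035, 0.1566, 0.052], [0.0155, 0.0397, 0.052]]
side ((293.2646179199219, 225.26307678222656), (13.296675682067871, 27.65237808227539), 41.82017135620117) 296.5
[[-0.0245, 0.1504, 0.052], [-0.0211, 0.0467, 0.052], [-0.0697, 0.0651, 0.052], [-0.0709, 0.1659, 0.052]]
[[262 192]
 [306 155]]
WWW..............................................ggggggggggg
WWW..............................................ggggggggggg
WWW..............................................ggggggggggg
WWW..............................................ggggggggggg
WWW..............................................ggggggggggg
WWW.............
[... 2333 characters left out ...]
.................gggggggggggg
WWW.............................................gggggggggggg
WWWg............................................gggggggggggg
WWWWWWgggg......................................gggggggggggg
WWWWWWWWWWWWWWWWWWWWWWWWW.......................gggggggggggg
WWWWWWWWWWWWWWWgWWWWWWWWWWWWWWWWWWWWWWWW........gggggggggggg
WWWWWWWgWWWWWWWWWWWWWWWWWWWWWWWWWWWWWWWWWWWWWWWWgggggggggggg
WWWWWWWWWWWWWWWWWWWWWWggWWWWWWWWWWWWWWWWWWWWWWWWWWgggggggggg
WWWWWWWWWWWWWWWWWWWWWWWWWWWWWWWWWWWWWWWWWWWWWWWWWWWWWWWWWWWg
WWWWWWWWWWWWWWWWWWWWWWWWWWWWWWWWWWWWWWWWWWWWWWWWWWWWWWWWWWWW
WWWWWWWWWWWWWWWWWWWWWWWggWWWWWWWWWWWWWWWWWWWWWWWWWWWWWWWWWWW
WWWWWWWWWWWWWWWWWWWWWWWWWWWWWWWWWWWWWWWWWWWWWWWWWWWWWWWWWWWW
```

The carton lies flat: its top face at z≈52 mm, seen at cabinet y 55–160 from both cameras. Now back to the fin.

```bash
python3 -c "
from h import *
rel([.6041,.026,.2],3.04)"
```

```text
tcp [ 0.5006 -0.1061  0.2502] head 2.5181 t 16.95 tilt [-0.002  0.045 -0.999]
shift [ -8.3 165.8  55.9] spin -29.9
```

jog_arm(
  motion=[
    {"x": -3,"y": 50,"z": 5,"spin": -10,"fingers": 0.3},
    {"x": -6,"y": 105,"z": 10,"spin": -20,"fingers": 0.3},
    {"x": -8,"y": 150,"z": 20,"spin": -30,"fingers": 0.3},
    {"x": -8,"y": 166,"z": 50,"spin": -30,"fingers": 0.3},
    {"x": -8,"y": 166,"z": 56,"spin": -30,"fingers": 0.3},
    {"x": -8,"y": 166,"z": 56,"spin": -30,"fingers": 0.3},
    {"x": -8,"y": 166,"z": 56,"spin": -30,"fingers": 0.3},
  ],
)

```text
clock: 17.82
eef_pos: [0.6038, 0.0261, 0.2012]
tool_rot: [0.049, 0.999, 0.023, -0.001]
ft_force: [-0.8, -0.1, -0.7]
grip_width: 0.0296
grasp_force: 0.0
```

```bash
python3 -c "
from h import *
rel([.6041,.026,.1258],3.04); print(readout.get_obs()['grip_width'])"
```

```text
tcp [0.6038 0.0261 0.2012] head 3.0431 t 17.825 tilt [-0.     0.045 -0.999]
shift [-0.7 -3.5 75.3] spin 0.2
0.029606004859763935
```

jog_arm(
  motion=[
    {"x": 0,"y": -2,"z": 40,"spin": 0,"fingers": 0.3},
    {"x": 0,"y": -3.5,"z": 70,"spin": 0,"fingers": 0.3},
    {"x": 0,"y": -3.5,"z": 75,"spin": 0,"fingers": 0.3},
    {"x": 0,"y": -3.5,"z": 75,"spin": 0,"fingers": 1},
    {"x": 0,"y": -3.5,"z": 75,"spin": 0,"fingers": 1},
    {"x": 0,"y": -3.5,"z": 75,"spin": 0,"fingers": 1},
    {"x": 0,"y": -3.5,"z": 75,"spin": 0,"fingers": 1},
  ],
)

```text
clock: 18.7
eef_pos: [0.6039, 0.0263, 0.1264]
tool_rot: [0.048, 0.999, 0.022, -0.001]
ft_force: [-1.9, -1.3, 5.8]
grip_width: 0.0086
grasp_force: 59.6
```

```bash
python3 -c "
from h import *
o=readout.get_obs()
rel(o['eef_pos']+np.array([.0959,.9954,0])*.13,3.04); print(o['ft_force'],o['grip_width'],o['grasp_force'])"
```

```text
tcp [0.6039 0.0263 0.1264] head 3.0448 t 18.7 tilt [ 0.     0.044 -0.999]
shift [1.000e-01 1.299e+02 5.700e+00] spin 0.3
[-1.90205537 -1.2934365   5.82826551] 0.008555230974662422 59.623962943442166
```

jog_arm(
  motion=[
    {"x": 0,"y": 14,"z": 0.6,"spin": 0,"fingers": 1},
    {"x": 0,"y": 33,"z": 1.5,"spin": 0,"fingers": 1},
    {"x": 0,"y": 53,"z": 2.4,"spin": 0,"fingers": 1},
    {"x": 0,"y": 73,"z": 3.3,"spin": 0,"fingers": 1},
    {"x": 0,"y": 93,"z": 4.1,"spin": 0,"fingers": 1},
    {"x": 0,"y": 112,"z": 5,"spin": 0,"fingers": 1},
    {"x": 0,"y": 126,"z": 5.5,"spin": 0,"fingers": 1},
    {"x": 0,"y": 132,"z": 5.8,"spin": 0,"fingers": 1},
  ],
)

```text
clock: 19.7
eef_pos: [0.6159, 0.1556, 0.1263]
tool_rot: [0.049, 0.999, 0.019, -0.001]
ft_force: [-5.3, -17.4, 10.9]
grip_width: 0.0086
grasp_force: 58.7
```

jog_arm(
  motion=[
    {"x": 0,"y": 2,"z": 0,"spin": 0,"fingers": 1},
    {"x": 0,"y": 3,"z": 0,"spin": 0,"fingers": 1},
    {"x": 0,"y": 3,"z": 0,"spin": 0,"fingers": 1},
  ],
)

```text
clock: 20.08
eef_pos: [0.6159, 0.1556, 0.1263]
tool_rot: [0.05, 0.999, 0.017, -0.002]
ft_force: [-4.3, -14.4, 8.6]
grip_width: 0.0082
grasp_force: 58.9
```

Travel of 129.9 mm against a hard stop, so the door is shut. I release, retreat and make a last check.

jog_arm(
  motion=[
    {"x": 0,"y": -3,"z": 0,"spin": 0,"fingers": 0.3},
    {"x": 0,"y": -3,"z": 0,"spin": 0,"fingers": 0.3},
    {"x": 0,"y": -3,"z": 0,"spin": 0,"fingers": 0.3},
    {"x": 0,"y": 0,"z": -50,"spin": 0,"fingers": 0.3},
    {"x": 0,"y": 2,"z": -110,"spin": 0,"fingers": 0.3},
    {"x": 40,"y": -45,"z": -120,"spin": 5,"fingers": 0.3},
    {"x": 80,"y": -90,"z": -120,"spin": 10,"fingers": 0.3},
    {"x": 110,"y": -140,"z": -120,"spin": 15,"fingers": 0.3},
  ],
)

```text
clock: 21.08
eef_pos: [0.4921, 0.0271, 0.2396]
tool_rot: [0.179, 0.984, 0.022, -0.005]
ft_force: [0.1, -1.8, 0.1]
grip_width: 0.0305
grasp_force: 0.0
```

jog_arm(
  motion=[
    {"x": 20,"y": -50,"z": 0,"spin": 5,"fingers": 0.3},
    {"x": 40,"y": -100,"z": 0,"spin": 10,"fingers": 0.3},
    {"x": 60,"y": -160,"z": 0,"spin": 15,"fingers": 0.3},
    {"x": 60,"y": -200,"z": 0,"spin": 15,"fingers": 0.3},
    {"x": 60,"y": -200,"z": 0,"spin": 15,"fingers": 0.3},
    {"x": 60,"y": -200,"z": 0,"spin": 15,"fingers": 0.3},
  ],
)

```text
clock: 21.82
eef_pos: [0.3674, -0.1383, 0.2322]
tool_rot: [0.305, 0.952, 0.022, -0.008]
ft_force: [-0.5, 0.2, 0.7]
grip_width: 0.03
grasp_force: 0.0
```

```bash
python3 - <<'E'
from h import *
import pickle
o=readout.get_obs();print(o['eef_pos'],o['ft_force'],o['clock'])
d0=pickle.load(open('c0.pkl','rb'))
cab=lambda x,y,z:[.6535+.9954*x+.0959*y,-.0175-.0959*x+.9954*y,z]
for n in('top','side'):
    c=shot(n); a=c['pixels'].astype(int)
    # fin edges: predicted shut-fin at y=.167
    if n=='top':
        print('fin predicted',np.round(proj(c,[cab(-.058,.167,.15)]),1))
        v=int(round(proj(c,[cab(-.058,.167,.15)])[0][1]))
        print('row bright',a[v,258:300].max(1).tolist())
        for nm,q in(('squat',(340,215,375,248)),('ink',(260,222,302,246)),('roller',(188,203,226,254)),('fin right',(368,165,384,195)),('blue',(392,206,418,230))):
            u0,v0,u1,v1=q; print(nm,np.abs(a-d0['top']['pixels'].astype(int))[v0:v1,u0:u1].mean())
    else:
        for nm,q in(('ink',(328,238,358,276)),('roller',(265,298,322,344)),('squat',(360,192,392,220)),('right fin',(333,150,350,170))):
            u0,v0,u1,v1=q; print(nm,np.abs(a-d0['side']['pixels'].astype(int))[v0:v1,u0:u1].mean())
d7=pickle.load(open('c7.pkl','rb'))
# tin: seen in the side/top picture while open? compare brightness only
E
```

```text
[ 0.36741417 -0.1383198   0.23216249] [-0.48391266  0.21230902  0.70923572] 21.825
fin predicted [[262.7 175.1]]
row bright [177, 172, 155, 139, 169, 184, 152, 90, 79, 68, 61, 62, 60, 62, 60, 64, 63, 62, 69, 98, 116, 118, 118, 113, 118, 119, 120, 121, 119, 118, 117, 117, 117, 113, 119, 121, 118, 119, 114, 120, 120, 118]
squat 14.193939393939393
ink 2.7023809523809526
roller 2.864293085655315
fin right 2.3993055555555554
blue 2.684294871794872
ink 2.95
roller 3.189804220696669
squat 3.7418154761904763
right fin 3.553921568627451
```

```bash
python3 -c "
from workcell import bot
print(bot.job_done())"
```

```text
the job is handed in; nothing more can be done
None
```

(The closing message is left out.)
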